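Hold the centrifuge lid at its balance point for the strut change

ROBOT

A 6-joint arm with a two-finger parallel gripper is mounted at the origin on the work surface. World frame = base frame: x ahead of the robot, y to its left, z up, the work surface at z = 0. Lengths are in m, angles in degrees, forces in N, time in s.
With the tool pointing down it reaches from about 0.3 to 0.95 m from the base axis. Payload 3.1 kg.
Tool frame: the origin (TCP) lies midway between the tips of the shut fingers; the grasp point (between the pads) lies ctrl.hold_point_z behind it (ctrl.hold_point_z is the distance from the TCP to the grasp point, in m); z points along the fingers, y is the line along which they close (so a half turn about z gives the same grasp; the last joint's range is limited). The gripper opens to 85 mm and grips with 20 to 120 N. Pads are 22 mm wide; open, the fingers measure 114 mm over their backs; the gripper's body (76 mm by 85 mm) begins 54 mm behind the grasp point. The pads swing forward as they close: fully open they stand 13 mm farther back than shut.
Start: joints at [70.09, 17.653, 93.61, -0, 68.738, -3.994], TCP at [0.171, 0.601, 0.231] pointing down, gripper open.
Joint ranges: [-175.34, 175.34], [-45.06, 112.39], [2.9, 150.54], [-68.45, 248.45], [3.09, 151.38], [-168.51, 168.51]. Speed limits (degrees/s): [159.86, 159.86, 180, 180, 180, 180].

INTERFACE

Orientations are given as a 3x3 rotation matrix whose columns are the frame's x, y, z axes.
In Python, from cell import ctrl gives the robot as it stands. Calls block until the motion is done:
- ctrl.move_ptp(position, orientation): joint-space move of the TCP to a pose.
- ctrl.move_straight(position, attitude=None, feed=0.15, stop_force=None): straight line of the TCP; attitude=None keeps the orientation; feed is the mean speed in m/s. With stop_force (N) it stops when the force on the tool has changed by that much, and returns True; else False.
- ctrl.movej(angles): joint-space move.
- ctrl.grip(opening, f_grip=None): opening from 0.0 (shut) to 1.0 (fully open); f_grip is the grip in N (None keeps the last); returns when the fingers have stopped.
- ctrl.pause(seconds).
- ctrl.ik(position, orientation): joint angles nearest the present ones, or None.
- ctrl.get_state(): the state.
- ctrl.capture(name): name is "side" or "top"; returns the picture (420x560x3 uint8, red, green, blue); there is no depth.
- ctrl.calibration(name): a dict with "intrinsics" (3x3 intrinsics, pixels), "view" (4x4, takes a point from world to camera coordinates). Camera axes: x right, y up, looking along -z (the intrinsics and any distortion apply to the point x, -y, -z); pixel columns grow to the right and rows downward; lengths in m; the calibration is good to about 2 mm. A picture is of the moment at which its call begins. calibration takes no time and is no camera call.
A pose or a line that the arm cannot do raises ctrl.IKError and nothing moves.
- ctrl.close_job(): hands the job in; it is judged then, once.
The state is a dict: "clock": time; "q": joint angles; "joint_vel": joint speeds; "effort": joint torques, N m; "tcp_pos": TCP position; "tool_rot": TCP orientation; "ft_force": force on the tool from outside, world axes, zero at the start; "torque": the same for the moment, N m; "gripper_width": opening from 0.0 (shut) to 1.0 (fully open); "gripper_force": force on a finger pad.
Only numpy, scipy, OpenCV 4.12 (cv2) and the standard library are available. Lean on these libraries where they do the work, as an engineer would, in place of code of your own. Each camera call takes 0.05 s, during which the arm holds its last target. There are 200 camera calls.

TASK

The lid strut of the small centrifuge is off and about to be renewed. Take the tube carrier that was left on the lid and set it down gently, upright, on the bench clear of the centrifuge; then lift the lid to its balance point, where it wants to fall neither shut nor back, and finish with the lid gripped in the fingers, held still at that point so that the new strut can go on. Do not let the lid drop shut or flop over backwards, and leave the other things on the bench alone.

Things in the scene. Friction and masses are not known exactly. Their poses are not given: they have to be found in the camera images.
- centrifuge: White compact bench centrifuge, fixed to the bench. Housing 207 mm deep (its x: front face at -82 mm, rear at +125 mm), 215 mm wide (its y), 100 mm high. Origin at bench height, midway across its width; x points from front to rear, z up. The shut lid's flat top lies at z = 130 mm; its handle loop reaches forward to x = -124 mm.
- lid: Light grey plastic lid, 180 mm (front to rear) x 200 mm x 24 mm, 0.45 kg, with a round window, a gasket underneath and a grey loop handle on its front edge. Origin on the hinge axis, midway along it; shut, its x points to the rear and z up. In this frame the slab reaches from x = -186 to -6 mm and z = +2 to +26 mm.
- lid_handle (a point): Middle of the round cross bar of the lid's loop handle: 12 mm thick, parallel to the hinge, 100 mm long, 30 mm gap to the lid's front edge. Shut, it is 222 mm in front of the hinge axis and 14 mm above it (118 mm above the bench), clear in front of the housing. Pinch it along the centrifuge's x; the bar turns between the fingers as the lid swings, so the gripper can stay pointing down.
- hinge_axis (a point): Point on the lid's hinge axis midway across the machine, 104 mm above the bench and 104 mm behind the centrifuge's origin. The axis is level and runs along the centrifuge's y.
- lid_hinge (a joint): Opening angle of the lid, rad: 0 shut, grows as the front edge rises, 1.95 lying back on its stop. Hinge free, almost no friction. Lid shut, its centre of mass is 99 mm in front of the axis and 14 mm above it, so it stands straight over the axis at 1.43 (lid leaning 8 degrees short of upright): the balance point. Below it the lid falls shut, beyond it falls back.
- carrier: Blue tube carrier standing on the lid: block 110 mm (its x) x 60 mm (its y) x 55 mm high with white-capped tubes (caps 10 mm above the block), and in the middle a black upright strap grip 12 mm thick (x), 36 mm wide (y), top 105 mm above the underside. Origin at the centre of the underside, z up. About 0.3 kg.
- carrier_grip (a point): Point on the carrier's strap grip, 93 mm above the carrier's underside, 12 mm below the strap's top: pinch here along the carrier's x, from above.
- strut: The new gas strut lying on the bench, 168 mm long (its x), 15 mm thick, origin at the middle of its underside. Leave it.
- bottle: White plastic bottle, 50 mm in diameter, 95 mm tall, origin under its centre. Leave it.
- rack: Purple tube rack 130 mm (its x) x 75 mm (its y) x 45 mm with tubes up to 127 mm high, origin under its centre. Leave it.
- beaker: Glass beaker, 66 mm in diameter, 90 mm tall, origin under its centre. Leave it.
Not all that is in view belongs to the job. What is shaped like the carrier but yellow is not meant.

How it is judged (in metres and radians):
On the way, in this order (a step that is already met when the one before it is completed fails the run):
1. the carrier stands upright on the bench, let go, clear of the centrifuge, the lid still shut (height (world z) of carrier below 0.008 m and angle between carrier's own z axis and vertical below 0.1 rad and linear speed of carrier below 0.03 m/s and contact force between the fingers and carrier below 0.1 N and contact force between carrier and centrifuge below 0.1 N and value of joint lid_hinge below 0.1 rad), for 0.3 s.
2. the lid is half way up, carried by the fingers (value of joint lid_hinge above 0.6 rad and contact force between the fingers and lid above 0.3 N), for 0.05 s.
At the end, for the whole second after the job is handed in: Lid gripped (over 1 N) and still (under 0.05 rad/s) within 0.07 rad of its balance point 1.43; carrier upright (0.1 rad), at rest, let go on the bench, touching neither centrifuge nor lid; strut, bottle, rack and beaker within 20 mm of their starts (value of joint lid_hinge between 1.36 and 1.5 rad and velocity of joint lid_hinge between -0.05 and 0.05 rad/s and contact force between the fingers and lid above 1 N and height (world z) of carrier below 0.008 m and angle between carrier's own z axis and vertical below 0.1 rad and linear speed of carrier below 0.03 m/s and contact force between the fingers and carrier below 0.1 N and contact force between carrier and centrifuge below 0.1 N and contact force between carrier and lid below 0.1 N and distance of each of strut, bottle, rack, beaker from where it was at the start of the episode below 0.02 m); the arm keeps its last pose, push and grip.
It fails at once if the lid is lifted with the carrier still on it (value of joint lid_hinge above 0.15 rad and contact force between carrier and lid above 0.1 N).
It fails at once if the carrier is tipped over or dropped (angle between carrier's own z axis and vertical above 0.6 rad or (contact force between the fingers and carrier below 0.05 N and linear speed of carrier above 0.5 m/s)).
It fails at once if the lid drops (velocity of joint lid_hinge below -3 rad/s).
It fails at once if the lid goes over centre and flops back (value of joint lid_hinge above 1.75 rad).
It fails at once if a bystander is knocked about (distance of any of strut, bottle, rack, beaker from where it was at the start of the episode above 0.03 m or angle between any of strut, bottle, rack, beaker's own z axis and vertical above 0.5 rad).
It also fails if it takes over 58 s, if anything falls off the work surface, if the arm or the gripper's body presses on something with over 40 N, if the wrist force passes 120 N, or if a joint passes its speed limit or range.

## Working session

There is one attempt and no reset: what is moved stays moved. The work goes in short steps, each a Python script; the robot and the scene stay as the last script left them, time stands still between calls to the robot, and variables do not carry over. Pictures are saved under pics/ and viewed, at most 10 in all, crops included, and the job is handed in when it is done.

```bash
mkdir -p pics
python3 - <<'E'
from cell import ctrl
import cv2
for n in ("side","top"):
    cv2.imwrite(f"pics/{n}0.png",cv2.cvtColor(ctrl.capture(n),cv2.COLOR_RGB2BGR))
    c=ctrl.calibration(n);print(n,{k:(v if not hasattr(v,'tolist') else v.tolist()) for k,v in c.items()})
print(ctrl.get_state(),ctrl.hold_point_z)
E
```

```text
side {'intrinsics': [[496.0346311273544, 0.0, 280.92250395318024], [0.0, 496.0346311273544, 212.55931381856973], [0.0, 0.0, 1.0]], 'view': [[0.9799822693483414, -0.19880491277974202, 0.010552649786385376, -0.5530115303165641], [0.1093544006271928, 0.5818268895305424, 0.8059274692443987, -0.19210355829228784], [-0.1663621556314487, -0.7886406515478728, 0.5919202276487975, -1.2991204317634206], [0.0, 0.0, 0.0, 1.0]]}
top {'intrinsics': [[430.49729169653574, 0.0, 282.20323542909705], [0.0, 430.49729169653574, 205.77274956382857], [0.0, 0.0, 1.0]], 'view': [[0.02645225636798138, -0.999458963441735, -0.01954631753081499, -0.0006792823829836656], [0.9816487630436835, 0.022276955358172444, 0.1893922999352828, -0.5850818437712038], [-0.1888543993341132, -0.024197472098193326, 0.9817069309097337, -1.2551385483539257], [0.0, 0.0, 0.0, 1.0]]}
{'clock': 0.1, 'q': array([ 7.00887252e+01,  1.77001484e+01,  9.36819886e+01,  3.38175604e-04,
        6.87384523e+01, -3.99358700e+00]), 'joint_vel': array([-0.08380548, -0.04834177, -0.14856731, -0.05264236, -0.02692812,
       -0.04904627]), 'effort': array([-6.18792310e-04, -4.16411698e+01, -2.77645433e+01, -8.07607012e-05,
        3.89861001e-03,  9.41206963e-06]), 'tcp_pos': array([0.17117967, 0.60032225, 0.23015703]), 'tool_rot': array([[-9.61656046e-01,  2.74257411e-01, -7.21950847e-04],
       [ 2.74258319e-01,  9.61654026e-01, -1.97699041e-03],
       [ 1.52062666e-04, -2.09918581e-03, -9.99997785e-01]]), 'ft_force': array([-0.16306839,  0.65560328, -0.56663703]), 'torque': array([ 0.02529535,  0.02750863, -0.00946082]), 'gripper_force': 0.0, 'gripper_width': 1.0041058786242143} 0.0187
```

View pics/side0.png

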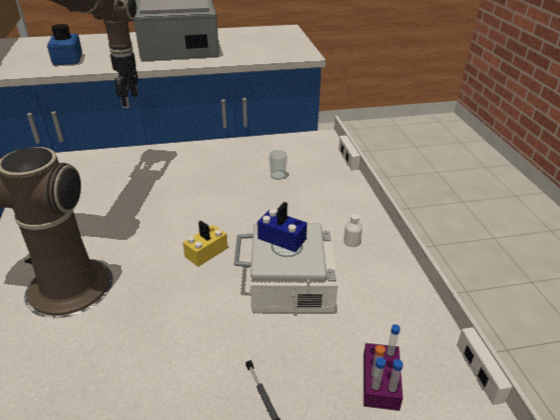

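View pics/top0.png

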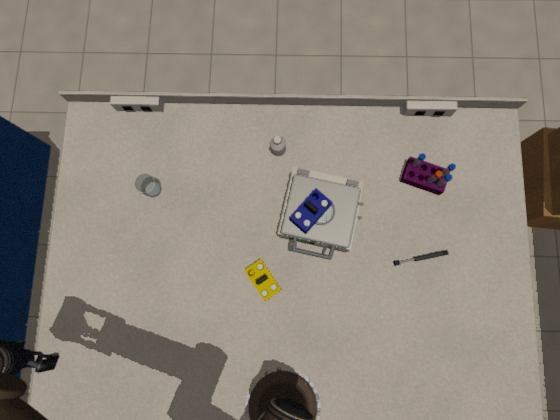

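The side view shows the centrifuge at about (290,265), with the blue carrier on its lid at (283,228). The yellow decoy is at (205,243), and the handle is at the left at (238,250). In the top view the carrier is at (311,210), the handle bar at (312,252) and the decoy at (263,280).

Run:
```python
import cv2
a=cv2.imread("pics/side0.png")[195:315,225:345]; cv2.imwrite("pics/sc.png",cv2.resize(a,None,fx=5,fy=5,interpolation=cv2.INTER_CUBIC))
a=cv2.imread("pics/top0.png")[160:265,270:370]; cv2.imwrite("pics/tc.png",cv2.resize(a,None,fx=5.7,fy=5.7,interpolation=cv2.INTER_CUBIC))
```

```text
(no output)
```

View pics/sc.png

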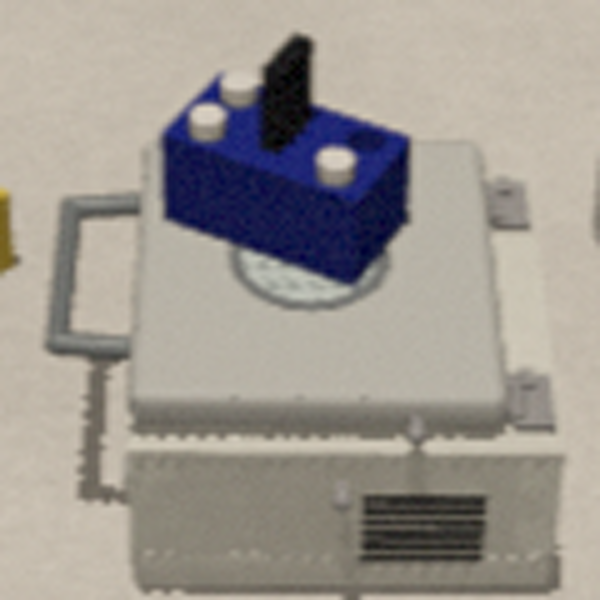

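View pics/tc.png

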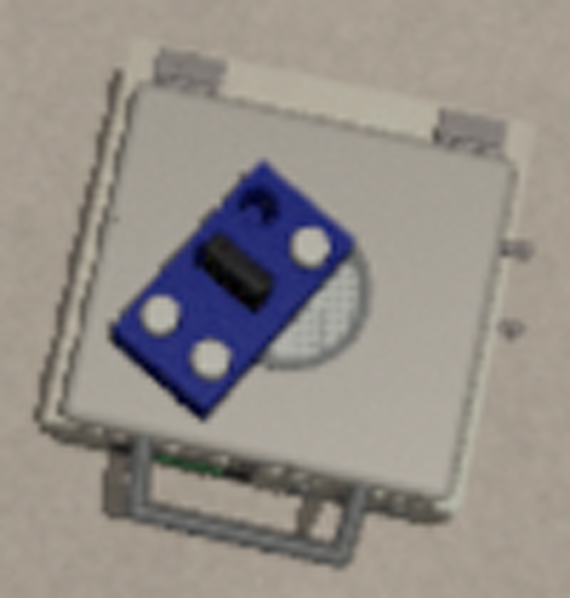

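The side crop (5x, offset 225,195) has carrier top corners at (165,135), (222,75), (410,137) and (357,195). Its handle bar runs from (68,205) to (53,345). The top crop (5.7x, offset 270,160) has carrier corners at (205,408), (113,328), (265,162) and (354,240), with the bar from (135,517) to (350,558).

```bash
cat > h.py <<'E'
from cell import ctrl
import numpy as np
def proj(n,P):
    c=ctrl.calibration(n);V=np.array(c["view"]);K=np.array(c["intrinsics"])
    p=np.atleast_2d(P)@V[:3,:3].T+V[:3,3]; p=p*[1,-1,-1]; p=p@K.T
    return p[:,:2]/p[:,2:]
def Rz(a): return np.array([[np.cos(a),-np.sin(a),0],[np.sin(a),np.cos(a),0],[0,0,1]])
def down(a):
    "tool pointing down, closing line y at world angle a (rad)"
    y=np.array([np.cos(a),np.sin(a),0]);z=np.array([0,0,-1.]);return np.column_stack([np.cross(y,z),y,z])
E
python3 - <<'E'
from h import *
from scipy.optimize import least_squares
S=lambda L:np.array(L)/5+[224.6,194.6]
T=lambda L:np.array(L)/5.7+[269.6,159.6]
def fit(M,s,t,x0):
    f=lambda q:np.r_[(proj("side",M@Rz(q[3]).T+q[:3])-s).ravel(),(proj("top",M@Rz(q[3]).T+q[:3])-t).ravel()]
    r=least_squares(f,x0,loss="soft_l1");print(r.x.round(4),np.degrees(r.x[3]).round(1));print(f(r.x).reshape(-1,2).round(1).tolist());return r.x
M=np.array([[-55,-30,55],[-55,30,55],[55,30,55],[55,-30,55]])/1e3
fit(M,S([(165,135),(222,75),(410,137),(357,195)]),T([(205,408),(113,328),(265,162),(354,240)]),[.6,-.07,.13,-.5])
# centrifuge frame
M=np.array([[-82,100,130],[98,100,130],[98,-100,130],[-82,-100,130],[-118,50,118],[-118,-50,118]])/1e3
q=fit(M,S([(145,143),(482,143),(508,405),(130,403),(68,205),(53,345)]),T([(135-73,412),(135,85),(518,158),(445,497),(135,517),(350,558)]),[.57,-.07,0,-.2])
print("bar",Rz(q[3])@[-.118,0,.118]+q[:3],"hinge",Rz(q[3])@[.104,0,.104]+q[:3])
# free triangulation: bar ends, strap top
f=lambda X,s,t:np.r_[proj("side",X)[0]-s,proj("top",X)[0]-t]
for s,t in [((68,205),(135,517)),((53,345),(350,558)),((288,55),(238,268))]:
    print(least_squares(f,[.6,-.07,.1],args=(S(s),T(t))).x.round(4))
E
```

```text
[ 0.5517 -0.0676  0.1294 -0.7035] -40.3
[[-0.8, -0.2], [-0.1, -0.6], [0.8, -0.1], [0.3, 1.6], [0.1, 0.5], [-0.3, -0.0], [-0.5, -0.3], [0.5, 0.2]]
[ 0.5527 -0.0966 -0.0045 -0.1953] -11.2
[[-0.2, -0.5], [-0.1, -0.1], [0.7, -0.5], [-0.6, -0.4], [0.6, 2.4], [1.0, 0.5], [-0.9, 1.4], [-0.1, -1.0], [0.2, 0.5], [1.1, 1.8], [0.7, -0.5], [-2.6, 0.1]]
bar [ 0.43694928 -0.07367948  0.11350849] hinge [ 0.65472726 -0.11676956  0.09950849]
[ 0.4452 -0.0227  0.1203]
[ 0.4254 -0.1293  0.1215]
[ 0.5509 -0.0672  0.2329]
```

The carrier is at (0.552,-0.068), yaw -40°, with its underside at 0.129. The free triangulation of the strap top at 0.233 agrees. The bar is at about (0.436,-0.075,0.12), with the centrifuge at yaw about -11°. The bench around (0.50,0.20) is free, so I'll move the carrier there.

Run:
```python
from h import *
import cv2
c=np.array([.5515,-.0675]); R=down(np.radians(-40.3)); R2=down(np.radians(139.7))
def cost(A):
    q=ctrl.ik([*c,.32],A); return (9e9,None) if q is None else (np.abs(np.array(q)-ctrl.get_state()["q"]).max(),q)
A=min((R,R2),key=lambda A:cost(A)[0]); print(cost(R),cost(R2))
s=ctrl.get_state()["tcp_pos"]; ctrl.move_straight([s[0],s[1],.32])
ctrl.move_ptp([*c,.32],A)
print(ctrl.move_straight([*c,.204],feed=.1,stop_force=8))
ctrl.grip(0,30); s=ctrl.get_state(); print(s["clock"],s["tcp_pos"],s["gripper_width"],s["gripper_force"],s["ft_force"])
cv2.imwrite("pics/g.png",cv2.resize(cv2.cvtColor(ctrl.capture("side"),cv2.COLOR_RGB2BGR)[130:330,160:400],None,fx=3,fy=3))
```

```text
(np.float64(81.55702070409514), array([-1.14682955e+01,  5.93880666e+00,  9.73242053e+01, -2.54444375e-14,
        7.67369880e+01,  2.88317045e+01])) (np.float64(147.17470849363772), array([-1.14682955e+01,  5.93880666e+00,  9.73242053e+01, -2.54444375e-14,
        7.67369880e+01, -1.51168295e+02]))
False
5.5167 [ 0.55170246 -0.06765175  0.20411496] 0.13593905724331215 34.62765634059906 [ 1.32158638 -0.86363677  0.0700176 ]
```

View pics/g.png

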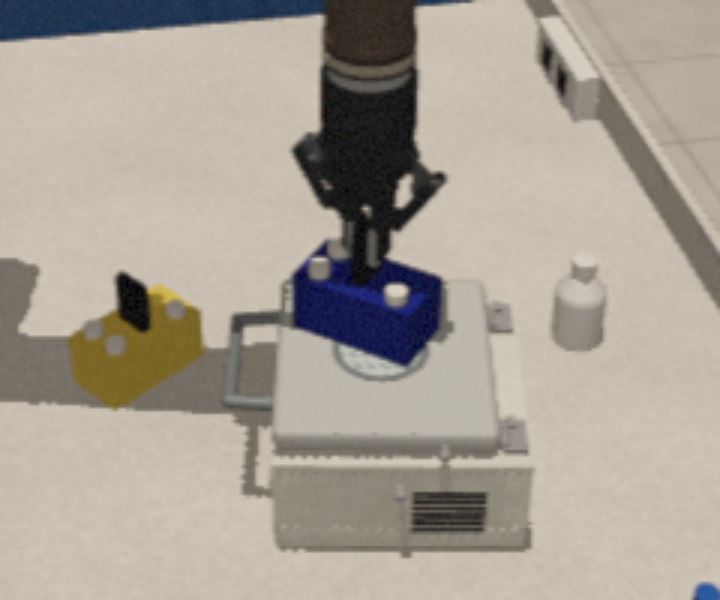

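The strap is gripped centrally (width about 11.6 mm) and the carrier is undisturbed on the lid at crop (365,300). Next I'll lift it, carry it over and set it down.

Run:
```python
from h import *
import cv2
c=[.5515,-.0675]
ctrl.move_straight([*c,.27],feed=.1); print(ctrl.get_state()["ft_force"])
ctrl.move_straight([.50,.20,.27],feed=.15)
ctrl.move_straight([.50,.20,.085],feed=.12); ctrl.pause(.2)
print(ctrl.move_straight([.50,.20,.068],feed=.015,stop_force=2.5))
s=ctrl.get_state(); print(s["clock"],s["tcp_pos"],s["ft_force"],s["gripper_width"])
ctrl.grip(.45,20); ctrl.pause(.4)
ctrl.move_straight([.50,.20,.27],feed=.12)
cv2.imwrite("pics/p.png",cv2.resize(cv2.cvtColor(ctrl.capture("side"),cv2.COLOR_RGB2BGR)[130:330,160:400],None,fx=3,fy=3))
cv2.imwrite("pics/p2.png",cv2.resize(cv2.cvtColor(ctrl.capture("top"),cv2.COLOR_RGB2BGR)[160:270,180:380],None,fx=4,fy=4))
print(ctrl.get_state()["clock"])
```

```text
[ 0.22981755  0.30326354 -3.41153655]
True
10.975 [0.50001931 0.19989809 0.07407563] [-0.23382161 -0.32196001  4.67987877] 0.13563239318628129
13.6417
```

View pics/p.png

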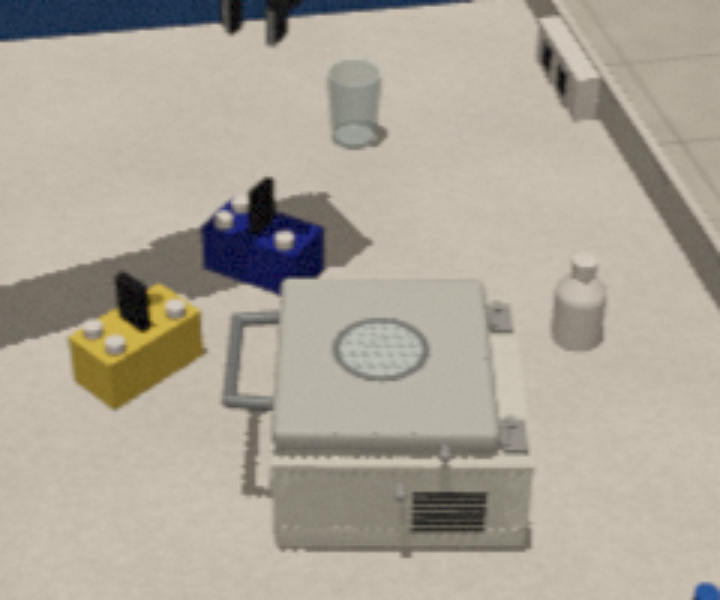

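View pics/p2.png

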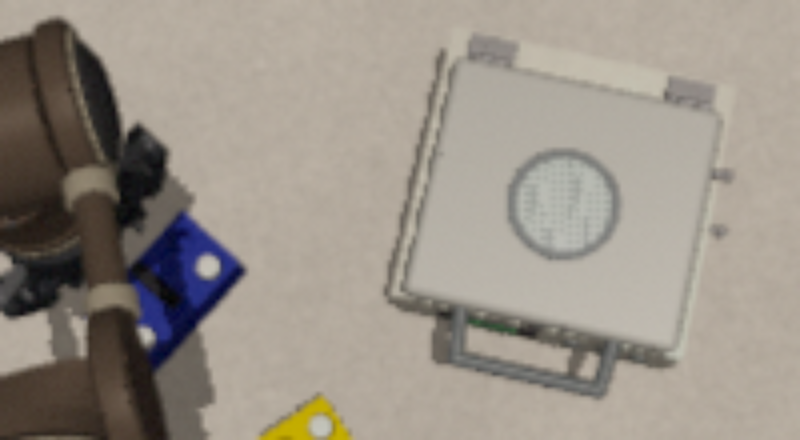

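The carrier stands upright on the bench at about crop (262,240), let go and well clear of the centrifuge. The lid is unobstructed, with the bar from (238,318) to (230,402) in the side crop and (458,357) to (602,388) in the top crop. I'll refit the centrifuge with these readings and go for the bar.

Run:
```python
from h import *
from scipy.optimize import least_squares
S=lambda L:np.array(L)/3+[159.7,129.7]
T=lambda L:np.array(L)/4+[179.6,159.6]
M=np.array([[-82,100,130],[98,100,130],[98,-100,130],[-82,-100,130],[-118,47,118],[-118,-47,118]])/1e3
s=S([(280,279),(485,279),(498,437),(273,437),(238,318),(230,402)]);t=T([(403,291),(457,57),(722,115),(678,350),(458,357),(602,388)])
f=lambda q:np.r_[(proj("side",M@Rz(q[3]).T+q[:3])-s).ravel(),(proj("top",M@Rz(q[3]).T+q[:3])-t).ravel()]
q=least_squares(f,[.55,-.09,0,-.2],loss="soft_l1").x; print(q.round(4),f(q).reshape(-1,2).round(1).tolist())
g=lambda X,s,t:np.r_[proj("side",X)[0]-s,proj("top",X)[0]-t]
e=[least_squares(g,[.43,-.07,.1],args=(s[i],t[i])).x for i in(4,5)]; print("bar ends",e,"mid",np.mean(e,0),"fit mid",Rz(q[3])@[-.118,0,.118]+q[:3])
np.save("q.npy",q)
```

```text
[ 0.5534 -0.0974 -0.0039 -0.1956] [[0.7, -0.0], [-0.1, 0.4], [1.6, -0.2], [-0.4, -0.6], [0.0, 3.1], [0.2, -0.4], [-0.5, 0.6], [-0.4, -0.6], [0.9, -0.8], [-0.0, 1.3], [1.2, 1.0], [-2.4, 0.5]]
bar ends [array([ 0.44806775, -0.02488904,  0.12144044]), array([ 0.42829578, -0.12701739,  0.11863824])] mid [ 0.43818177 -0.07595322  0.12003934] fit mid [ 0.43766566 -0.07447843  0.11409736]
```

Bar at (0.438,-0.075,0.118) and yaw -11.1°; both estimates agree. Now I'll grip it with the fingers only partly open, because the loop gap is 30 mm.

Run:
```python
from h import *
import cv2
a=-0.194; p=np.array([.438,-.0755]); h=ctrl.hold_point_z
ctrl.grip(.32,20)
ctrl.move_ptp([*p,.25],down(a))
ctrl.move_straight([*p,.15],feed=.12); ctrl.pause(.1)
f0=ctrl.get_state()["ft_force"]
print(ctrl.move_straight([*p,.118-h],feed=.06,stop_force=5))
f1=ctrl.get_state()["ft_force"]
ctrl.grip(0,30); ctrl.pause(.3); s=ctrl.get_state()
print(s["clock"],f0,f1,s["ft_force"],s["tcp_pos"],s["gripper_width"],s["gripper_force"])
b=cv2.cvtColor(ctrl.capture("side"),cv2.COLOR_RGB2BGR)[130:330,160:400]
cv2.imwrite("pics/b.png",cv2.resize(b,None,fx=3,fy=3))
```

```text
False
17.6583 [ 0.77952046 -0.00434992  0.42342989] [ 0.36896956 -0.12538686  1.24543185] [-2.83178706  0.65016669  5.70099918] [ 0.4378347  -0.07548971  0.09978749] 0.1253340045955209 29.525139033794403
```

View pics/b.png

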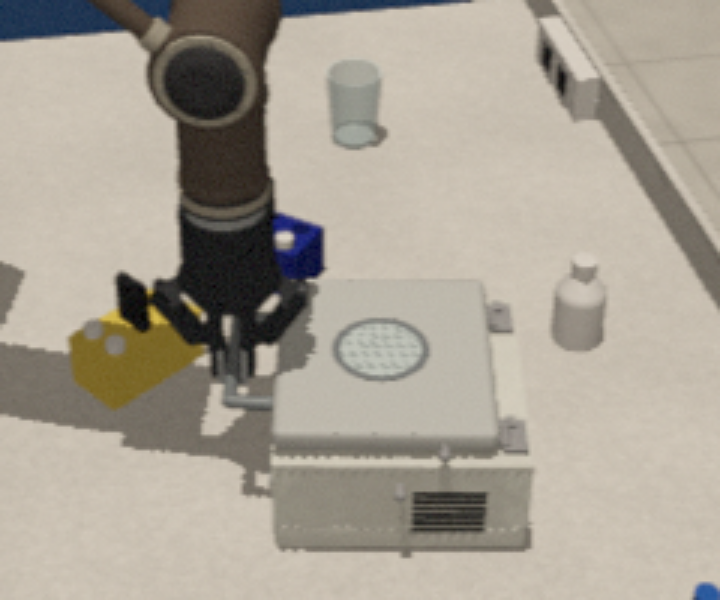

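The bar is pinched near centre (width about 10.7 mm, only a 3 N sideways load). I'll swing it up on the arc about the hinge, trimming the radius by force.

Run:
```python
from h import *
import cv2
a=-0.194; u=np.array([np.cos(a),np.sin(a),0]); z=np.array([0,0,1.])
s=ctrl.get_state(); b0=s["tcp_pos"].copy(); b0[2]=.118-ctrl.hold_point_z
H=b0+.222*u-.014*z; R0=np.hypot(.222,.014); ph0=np.arctan2(.014,.222); dr=0
def out(th): return -np.cos(th+ph0)*u+np.sin(th+ph0)*z
for th in np.r_[np.arange(.1,1.4,.1),1.37,1.43]:
    ctrl.move_straight(H+(R0+dr)*out(th),feed=.07)
    s=ctrl.get_state(); F=s["ft_force"]; Fr=F@out(th)
    print(round(th,2),F.round(1),"Fr",round(Fr,1),"dr",round(dr*1e3,2),"w",round(s["gripper_width"],3),round(s["clock"],1))
    if np.linalg.norm(F)>40: print("force stop"); break
    dr=np.clip(dr+1e-4*Fr,-.006,.006)
ctrl.pause(.5); s=ctrl.get_state(); print(s["tcp_pos"],s["ft_force"],s["gripper_force"],s["clock"], "H",H)
b=cv2.cvtColor(ctrl.capture("side"),cv2.COLOR_RGB2BGR)[90:330,160:400]
cv2.imwrite("pics/e.png",cv2.resize(b,None,fx=2.5,fy=2.5))
```

```text
0.1 [ 0.1 -1.5 -2.7] Fr -0.8 dr 0.0 w 0.126 18.2
0.2 [-2.3 -0.2 -2.5] Fr 1.5 dr -0.08 w 0.129 18.6
0.3 [-5.5 -0.4 -0.6] Fr 4.7 dr 0.06 w 0.125 19.1
0.4 [-6.9 -0.3 -0.4] Fr 5.8 dr 0.54 w 0.127 19.6
0.5 [-6.7  0.3  1.3] Fr 6.3 dr 1.12 w 0.121 20.0
0.6 [-6.5 -0.1  1.7] Fr 6.1 dr 1.75 w 0.125 20.5
0.7 [-5.7 -0.7  2. ] Fr 5.3 dr 2.36 w 0.128 21.0
0.8 [-6.7 -1.2  3.6] Fr 6.8 dr 2.89 w 0.125 21.4
0.9 [-6.1 -1.4  5.3] Fr 7.6 dr 3.57 w 0.125 21.9
1.0 [-6.2 -1.6  6.7] Fr 8.7 dr 4.33 w 0.124 22.4
1.1 [-4.4 -2.4  6.3] Fr 7.4 dr 5.2 w 0.124 22.9
1.2 [-3.6 -3.3  5.1] Fr 5.8 dr 5.94 w 0.124 23.4
1.3 [-2.8 -4.1  5.1] Fr 5.4 dr 6.0 w 0.126 23.8
1.37 [-2.7 -4.9  5.3] Fr 5.4 dr 6.0 w 0.121 24.2
1.43 [-1.9 -4.7  3.4] Fr 3.5 dr 6.0 w 0.127 24.5
[ 0.6375929  -0.11512088  0.31276562] [-1.94337888 -4.1451456   3.15975109] 31.102636456489563 25.0417 H [ 0.65566544 -0.11829816  0.0853    ]
```

View pics/e.png

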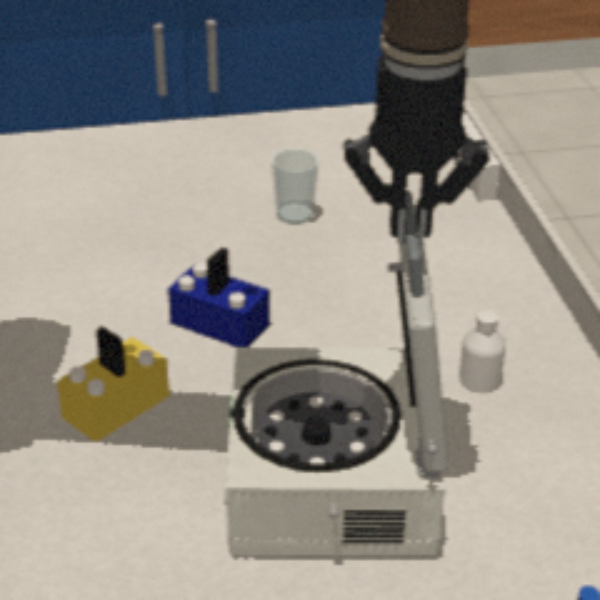

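The lid stands nearly upright, held by the bar at crop (410,215). The carrier and the bystanders are in place. For my last picture I'll overlay model outlines of the lid at 1.36, 1.43 and 1.50 rad on both views to check the angle.

Run:
```python
from h import *
import cv2
q=np.load("q.npy"); q[2]=0; a=-.194
O=[]
for n,(x0,y0,w,hh) in {"side":(280,160,80,120),"top":(270,110,110,165)}.items():
    k=600/hh if n=="side" else 3.6
    im=cv2.cvtColor(ctrl.capture(n),cv2.COLOR_RGB2BGR)[y0:y0+hh,x0:x0+w]; im=cv2.resize(im,None,fx=k,fy=k,interpolation=cv2.INTER_CUBIC)
    for th,col in((1.36,(0,0,255)),(1.43,(0,255,0)),(1.50,(255,0,0))):
        c,s=np.cos(th),np.sin(th); A=np.array([[c,0,s],[0,1,0],[-s,0,c]])  # front edge rises
        for y in (-.1,.1):
            L=np.array([[-.186,y,.002],[-.186,y,.026],[-.006,y,.026],[-.006,y,.002]])
            W=(L@A.T+[.104,0,.104])@Rz(a).T+[q[0],q[1],0]
            P=(proj(n,W)-[x0,y0]+.5)*k
            if n=="side" and y>0: continue
            cv2.polylines(im,[P.round().astype(np.int32)],True,col,1)
    O.append(im)
h=max(o.shape[0] for o in O); O=[cv2.copyMakeBorder(o,0,h-o.shape[0],0,0,cv2.BORDER_CONSTANT) for o in O]
o=np.hstack(O); print(o.shape); cv2.imwrite("pics/f.png",o)
s=ctrl.get_state(); print(s["clock"],s["tcp_pos"],s["gripper_force"])
# horizontal tcp offset from fitted hinge, along centrifuge x -> angle
u=np.array([np.cos(a),np.sin(a)]); Hx=(q[:2]+.104*u)@u; d=s["tcp_pos"][:2]@u-Hx
from scipy.optimize import brentq
print("d",d,"theta",brentq(lambda t:-(.222*np.cos(t)-.014*np.sin(t))-d,1,2))
```

```text
(600, 796, 3)
25.1917 [ 0.63759955 -0.1151225   0.31279581] 31.10279381275177
d -0.017980948996843438 theta 1.4268936847070153
```

View pics/f.png

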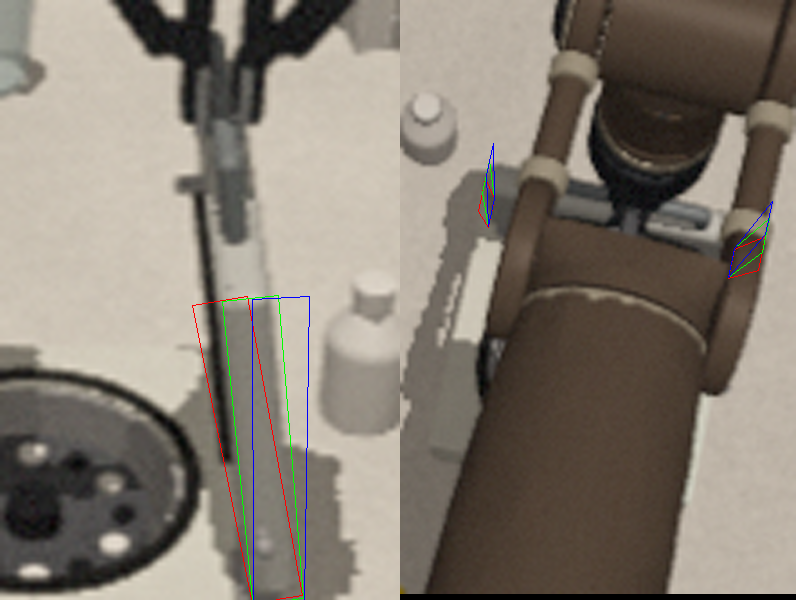

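In the side overlay the lid's near edge spans u≈219–272 at its top. The 1.43 outline spans 222–280, so the angle is about 1.42, well inside tolerance, and the kinematic check gives 1.427. I'm handing in.

Run:
```python
from cell import ctrl
ctrl.pause(.3); print(ctrl.close_job())
```

```text
the job is handed in; nothing more can be done
None
```

I set the carrier down upright on the bench clear of the centrifuge, raised the lid and handed the job in with it gripped and still at about 1.42–1.43 rad (balance point 1.43); the judge gave no verdict.

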